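Put the bench air line back in service

ROBOT

A 6-joint arm with a two-finger parallel gripper is mounted at the origin on the work surface. World frame = base frame: x ahead of the robot, y to its left, z up, the work surface at z = 0. Lengths are in m, angles in rad, forces in N, time in s.
With the tool pointing down it reaches from about 0.3 to 0.775 m from the base axis. Payload 14.6 kg.
Tool frame: the origin (TCP) lies midway between the tips of the shut fingers; the grasp point (between the pads) lies 19 mm behind it; z points along the fingers, y is the line along which they close (so a half turn about z gives the same grasp; the last joint's range is limited). The gripper opens to 94 mm and grips with 3 to 60 N. Pads are 16 mm wide; open, the fingers measure 119 mm over their backs; the gripper's body (75 mm by 177 mm) begins 78 mm behind the grasp point.
Start: joints at [-1.21, 0.3, 1.521, -0, 1.321, -0.067], TCP at [0.228, -0.5, 0.205] pointing down, gripper open.
Joint ranges: [-3.03, 3.03], [-0.79, 2.21], [0.23, 2.52], [-1.04, 4.18], [0, 3.07], [-2.55, 2.55]. Speed limits (rad/s): [2.22, 2.22, 2.57, 3.14, 3.14, 3.14].

INTERFACE

Orientations are given as [roll, pitch, yaw] about the fixed x, y, z axes, in that order (R = Rz(yaw) Ry(pitch) Rx(roll)).
In Python, from station import ctrl gives the robot as it stands. The module is installed in compiled form; this text tells all that it offers.
- The arm moves only by the tool servo_tool, never from a script. Its argument "plan" is a list of rows, each a list of 7 numbers: the opening in per cent of the stroke, from 0 (shut) to 100 (fully open), then the shift along the tool's x, y, z in m, then the turn, a rotation vector about the tool's x, y, z in rad. A call has exactly 8 rows; each row shifts and turns the commanded pose from where the row before left it, along the tool's axes as they then stand; what a row does not reach is not made up. A row lasts 1/8 s, in which the tool goes at most 62.5 mm and 10.7 degrees, less where a joint would pass 70% of its speed; a pose out of reach is approached as far as the arm can. A call with a gripper value outside its range is refused whole. The fingers move at their own pace and stop on an object; "force" is the grip in N (left out, the last holds). Time passes only in rows, so rows that do not move let the fingers close, or fill a call up. It gives the time, the measured TCP pose, the force, the opening and the grip force at its end, in the units of the state.
- ctrl.get_obs(): the state, without advancing time (a new reading comes with each control period).
- ctrl.camera(name): name is "scene" or "top"; returns a dict with "pixels" (400x640x3 uint8, red, green, blue), "z_map" (400x640 float32, m along the optical axis (not along the pixel's ray), 0 where there is no reading), "mtx" (3x3 intrinsics, pixels), "dist" ([k1, k2, p1, p2, k3] as OpenCV has them; the pictures are not rectified), "pose" (4x4, takes a point from camera to world coordinates). Camera axes: x right, y up, looking along -z (the intrinsics and any distortion apply to the point x, -y, -z); pixel columns grow to the right and rows downward; lengths in m; the calibration is good to about 2 mm. A picture is of the moment at which its call begins.
- ctrl.hand_in(): hands the job in; it is judged then, once.
The state is a dict: "time_s": time; "qpos": joint angles; "joint_vel": joint speeds; "tau": joint torques, N m; "ee_pos": TCP position; "eef_rot": TCP orientation; "force": force on the tool from outside, world axes, zero at the start; "moment": the same for the moment, N m; "grip_width": finger opening in m; "grip_force": force on a finger pad.
Only numpy, scipy, OpenCV 4.12 (cv2) and the standard library are available. Lean on these libraries where they do the work, as an engineer would, in place of code of your own. Each camera call takes 0.05 s, during which the arm holds its last target. There are 200 camera calls.

TASK

Put the bench air line back on: first shut the drain by turning its lever fully across the drain pipe, then wind the leaning stop valve's handwheel open (anticlockwise) until you feel it come up against its stop, and back it off a quarter turn so it cannot seize open. Leave both released, and do not shift the drip tin, the oil bottle or the tape measure.

Things in the scene. Friction and masses are not known exactly. Their poses are not given: they have to be found in the camera images.
- air_line: Fixed air station on a 140 x 700 x 18 mm grey board: copper pipe, 22 mm thick, axis 130 mm above the bench, along its y axis. Origin: on the bench below the pipe; z up, x away from the robot at yaw 0. Along the pipe: brass stop valve at y = 140 mm, drain tee at y = -80 mm, 52 mm wide filter-regulator (201 mm high) at y = -250 mm. Place and yaw vary; it cannot be moved.
- wheel_centre (a point): Centre of the stop valve's dark round handwheel, at mid-thickness of its rim: 62 mm wide overall, rim 10 mm thick, three spokes. Site z points out along the stem, 40 degrees from vertical, leaning to the air line's -y; x and y turn with the wheel. Rises 3 mm per turn opened. Clear all round; under it a 24 mm thick gland neck (top 18 mm down) and a 40 mm bonnet (top 48 mm down).
- wheel (a joint): Handwheel of the leaning Y-pattern stop valve, in rad: 0 shut, growing as it opens, anticlockwise as one looks down on the wheel along its stem (positive about wheel_centre's z). Solid stop when fully open at 18.85 (3 turns). Starts 1.05 to 1.35 turns short of that stop. Friction about 0.2 N m; stays where it is left.
- drain (a joint): Lever of the drain ball valve, in rad: 0 open (lever along the drain branch, towards the air line's -x), 1.571 fully shut at its stop (lever across, towards the air line's +y). Shuts clockwise as seen from above. Starts between 0 and 0.2. Friction about 0.25 N m; stays where it is left.
- lever_grip (a point): Middle of the drain lever's black sleeve, 70 mm from the lever's vertical turning axis and 108 mm above the bench. The sleeve is 68 mm long, 20 mm wide, 9 mm thick and level; beneath it, 12 mm or more below its underside, is only the narrow valve body and spout. The point's -x axis points outward along the lever, z up.
- lever_pivot (a point): Point on the drain lever's vertical turning axis, at the sleeve's height: 65 mm from the main pipe's axis, at x = -65 mm, y = -80 mm of the air line.
- drip_tin: Bystander: round open steel tin, 84 mm wide, 30 mm high, loose on the bench under the drain spout. Origin: centre of its underside.
- oil_bottle: Bystander: small white plastic bottle, 44 mm wide, 105 mm high, upright on the bench. Origin: centre of its underside.
- tape_measure: Bystander: grey tape measure, 74 x 37 x 68 mm, standing on the bench. Origin: centre of its underside.

How it is judged:
On the way, in this order (a step that is already met when the one before it is completed fails the run):
1. the drain is shut before the handwheel reaches its stop: lever within 7 degrees of its shut stop (value of joint drain above 1.45 rad and value of joint wheel below 18 rad), for 0.2 s.
2. the handwheel is wound open to its stop (within 6 degrees), the drain still shut (value of joint wheel above 18.75 rad and value of joint drain above 1.45 rad), for 0.1 s.
3. the handwheel is backed off a quarter turn from the stop, give or take 25 degrees (value of joint wheel between 16.84 and 17.72 rad), for 0.2 s.
At the end, for the whole second after the job is handed in: The drain lever is shut (within 7 degrees of its stop), the handwheel rests a quarter turn (65 to 115 degrees) short of its open stop after having touched it, both are at rest, and the bystanders are where they were (all of step 3 and value of joint drain above 1.45 rad and velocity of joint wheel between -0.05 and 0.05 rad/s and velocity of joint drain between -0.05 and 0.05 rad/s).
It fails at once if the drip tin, oil bottle or tape measure is shifted by more than 30 mm (distance of any of drip_tin, oil_bottle, tape_measure from where it was at the start of the episode above 0.03 m).
It also fails if it takes over 72 s, if anything falls off the work surface, if the arm or the gripper's body presses on something with over 40 N, if the wrist force passes 120 N, or if a joint passes its speed limit or range.

## Working session

There is one attempt and no reset: what is moved stays moved. The work goes in short steps, Python scripts to look and compute and a tool call to move; the robot and the scene stay as the last step left them, time stands still between calls to the robot, and variables do not carry over. Pictures are saved under pics/ and viewed, at most 10 in all, crops included, and the job is handed in when it is done.

Besides the shell and the picture viewer there is one more tool, called after "Emit:" as name(argument=value, ...) on one line, values as JSON. servo_tool: Moves the arm, as the interface text tells. Its arguments: {"type":"object","properties":{"plan":{"type":"array","items":{"type":"array","items":{"type":"number"}}},"force":{"type":"number"}},"required":["plan"]}

```bash
mkdir -p pics; python3 - <<'E'
from station import ctrl
import cv2,numpy as np
for n in("scene","top"):
    c=ctrl.camera(n); cv2.imwrite(f"pics/{n}0.png",c["pixels"][:,:,::-1]); np.savez(f"{n}0.npz",**c)
    print(n,c["mtx"].round(1).tolist(),c["dist"],c["pose"].round(3).tolist())
o=ctrl.get_obs();print({k:np.round(v,3) for k,v in o.items()})
E
```

```text
scene [[452.7, 0.0, 323.8], [0.0, 452.7, 199.3], [0.0, 0.0, 1.0]] [-0.04521681  0.          0.          0.          0.        ] [[0.839, -0.343, 0.423, 1.024], [0.544, 0.547, -0.636, -0.732], [-0.013, 0.763, 0.646, 0.903], [0.0, 0.0, 0.0, 1.0]]
top [[459.5, 0.0, 317.8], [0.0, 459.5, 204.7], [0.0, 0.0, 1.0]] [-0.11425495  0.          0.          0.          0.        ] [[0.023, 0.991, -0.135, 0.374], [-1.0, 0.023, 0.005, -0.001], [0.008, 0.135, 0.991, 1.391], [0.0, 0.0, 0.0, 1.0]]
{'time_s': np.float64(0.1), 'qpos': array([-1.21 ,  0.3  ,  1.521,  0.   ,  1.321, -0.067]), 'joint_vel': array([-0.001, -0.002, -0.003,  0.   , -0.002,  0.   ]), 'tau': array([ 1.0000e-03, -5.3264e+01, -3.5328e+01,  7.1000e-02,  2.4000e-02,
       -0.0000e+00]), 'ee_pos': array([ 0.228, -0.5  ,  0.205]), 'eef_rot': array([-3.141, -0.   ,  0.428]), 'force': array([-0.504, -0.448,  0.097]), 'moment': array([0.007, 0.028, 0.002]), 'grip_force': np.float64(0.0), 'grip_width': np.float64(0.094)}
```

View pics/scene0.png

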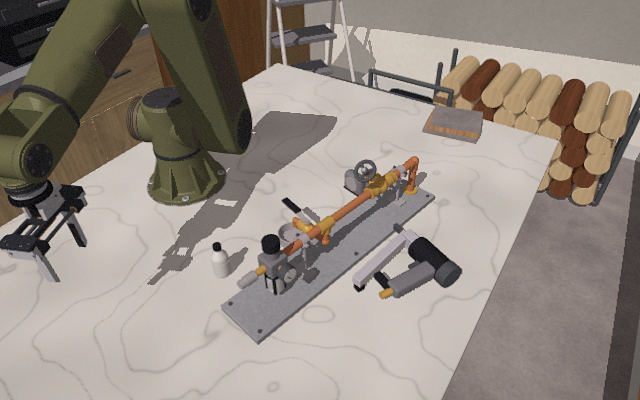

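View pics/top0.png

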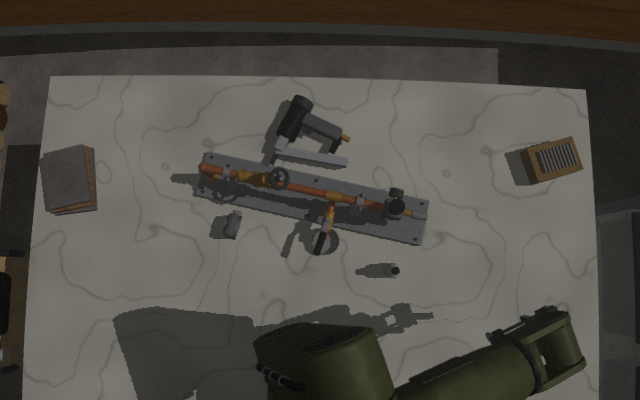

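The top view shows the pipe running from (205,168) to (410,213), with the handwheel at (279,178) and the lever sleeve at about (320,243). The tin is under the lever, the bottle is at (395,270) and the tape at (233,224). Next I'll measure from depth.

```bash
cat > h.py <<'E'
import numpy as np,cv2
def cloud(c):
    h,w=c["z_map"].shape
    u,v=np.meshgrid(np.arange(w),np.arange(h))
    p=cv2.undistortPoints(np.stack([u,v],-1).reshape(-1,1,2).astype(float),c["mtx"],c["dist"]).reshape(h,w,2)
    z=c["z_map"]; P=np.stack([p[...,0]*z,-p[...,1]*z,-z],-1)
    W=P@c["pose"][:3,:3].T+c["pose"][:3,3]; W[z==0]=np.nan
    return W
E
python3 - <<'E'
from h import *
for n in("top","scene"):
    c=dict(np.load(n+"0.npz")); W=cloud(c); hsv=cv2.cvtColor(c["pixels"],cv2.COLOR_RGB2HSV)
    X=W[...,0];Y=W[...,1];Z=W[...,2]
    reg=(X>.3)&(X<.95)&(abs(Y)<.45)
    pipe=reg&(hsv[...,0]<18)&(hsv[...,1]>130)&(Z>.125)&(Z<.148)
    q=W[pipe][:,:2]; 
    vx,vy,x0,y0=cv2.fitLine(q.astype(np.float32),cv2.DIST_HUBER,0,.005,.005).ravel()
    print(n,"pipe",pipe.sum(),np.median(Z[pipe]),"dir",vx,vy,"pt",x0,y0)
    t=np.array([vx,vy])*(1 if vy>0 else -1); nn=np.array([t[1],-t[0]]) # x axis = away
    yaw=np.arctan2(-t[0],t[1]); 
    # air-line-rotated coords
    a=(W[...,:2]-[x0,y0])@t; b=(W[...,:2]-[x0,y0])@nn
    print("yaw",yaw)
    def rep(k,m):
        if m.sum(): print(k,m.sum(),"a",np.percentile(a[m],[1,50,99]).round(3),"b",np.percentile(b[m],[1,50,99]).round(3),"z",np.percentile(Z[m],[1,50,99]).round(3),"xy",np.median(W[m],0).round(3))
    rep("board",reg&(abs(Z-.018)<.004)&(abs(b)<.12)&(hsv[...,1]<50))
    rep("high(filter)",reg&(Z>.185)&(Z<.215)&(abs(b)<.06))
    dark=hsv[...,2]<70
    rep("sleeve",reg&dark&(Z>.104)&(Z<.12)&(b<-.06)&(b>-.2))
    rep("wheel",reg&(hsv[...,1]<90)&(Z>.16)&(abs(b)<.06)&(a>.0)&(a<.3))
    rep("tape",reg&(Z>.055)&(Z<.08)&(b<-.05)&(a>0))
    rep("bottle",reg&(Z>.07)&(Z<.12)&(b<-.1)&(a<-.15))
    rep("tin",reg&(Z>.02)&(Z<.035)&(b<-.03)&(b>-.2)&(abs(a)<.2))
    rep("behind",reg&(Z>.03)&(b>.08)&(b<.3))
E
```

```text
top pipe 657 0.13980488632280097 dir 0.19793078 0.980216 pt 0.5952631 0.075616315
yaw -0.19924651
board 6055 a [-0.411 -0.072  0.277] b [-0.068 -0.018  0.071] z [0.014 0.018 0.022] xy [0.574 0.006 0.018]
high(filter) 356 a [-0.314 -0.283  0.068] b [-0.022  0.001  0.026] z [0.186 0.201 0.214] xy [ 0.551 -0.201  0.201]
sleeve 203 a [-0.351 -0.119 -0.107] b [-0.169 -0.137 -0.099] z [0.104 0.111 0.118] xy [ 0.438 -0.016  0.111]
wheel 299 a [0.001 0.024 0.062] b [-0.027  0.003  0.029] z [0.178 0.222 0.24 ] xy [0.602 0.1   0.222]
tape 277 a [0.127 0.144 0.163] b [-0.17  -0.137 -0.102] z [0.056 0.065 0.073] xy [0.49  0.244 0.065]
bottle 132 a [-0.36  -0.34  -0.325] b [-0.18  -0.162 -0.143] z [0.07  0.081 0.108] xy [ 0.37  -0.225  0.081]
tin 447 a [-0.191 -0.023  0.196] b [-0.158 -0.054 -0.031] z [0.02  0.022 0.034] xy [0.54  0.063 0.022]
behind 2416 a [-0.138  0.005  0.077] b [0.097 0.192 0.284] z [0.032 0.048 0.068] xy [0.777 0.039 0.048]
scene pipe 813 0.13845082329562863 dir 0.19474462 0.980854 pt 0.57667077 -0.06060844
yaw -0.19599706
board 8215 a [-0.278 -0.001  0.402] b [-0.072  0.009  0.064] z [0.014 0.018 0.022] xy [ 0.583 -0.063  0.018]
high(filter) 445 a [-0.183 -0.156  0.198] b [-0.029 -0.001  0.022] z [0.185 0.201 0.214] xy [ 0.552 -0.213  0.201]
sleeve 137 a [-0.215  0.013  0.025] b [-0.174 -0.142 -0.107] z [0.104 0.112 0.116] xy [ 0.44  -0.022  0.112]
wheel 334 a [0.13  0.153 0.176] b [-0.033 -0.002  0.024] z [0.197 0.219 0.239] xy [0.604 0.089 0.219]
tape 134 a [0.    0.268 0.296] b [-0.175 -0.144 -0.109] z [0.056 0.064 0.079] xy [0.48  0.232 0.064]
bottle 188 a [-0.225 -0.211 -0.192] b [-0.178 -0.161 -0.149] z [0.07  0.083 0.107] xy [ 0.377 -0.236  0.083]
tin 212 a [-0.199 -0.004  0.195] b [-0.167 -0.1   -0.032] z [0.02  0.022 0.032] xy [ 0.473 -0.041  0.022]
behind 3198 a [-0.011  0.13   0.205] b [0.098 0.195 0.287] z [0.031 0.047 0.066] xy [0.787 0.023 0.047]
```

```bash
cat > m.py <<'E'
from h import *
import sys
def meas(c):
    W=cloud(c); hsv=cv2.cvtColor(c["pixels"],cv2.COLOR_RGB2HSV); X,Y,Z=W[...,0],W[...,1],W[...,2]
    reg=(X>.3)&(X<.95)&(abs(Y)<.45)
    bm=(reg&(abs(Z-.018)<.005)&(hsv[...,1]<60)).astype(np.uint8)
    bm=cv2.morphologyEx(bm,cv2.MORPH_OPEN,np.ones((3,3)))
    n,l,s,_=cv2.connectedComponentsWithStats(bm)
    pts=W[np.isin(l,[i for i in range(1,n) if s[i,4]>200])&reg][:,:2]
    r=cv2.minAreaRect((pts*1000).astype(np.float32)); print("board",np.round(r[0],1),np.round(r[1],1),r[2])
    f=reg&(abs(Z-.201)<.003)&(abs(Y+.21)<.08)
    r=cv2.minAreaRect((W[f][:,:2]*1000).astype(np.float32)); print("filtertop",f.sum(),np.round(r[0],1),np.round(r[1],1))
    b=reg&(abs(Z-.105)<.004)&(abs(Y+.23)<.06)&(X<.45)
    if b.sum(): print("bottletop",b.sum(),W[b].mean(0).round(4))
    yaw=-.1976; R=np.array([[np.cos(yaw),-np.sin(yaw),0],[np.sin(yaw),np.cos(yaw),0],[0,0,1]])
    ax=R@[0,-np.sin(np.radians(40)),np.cos(np.radians(40))]
    ex=R@[1,0,0]; ey=np.cross(ax,ex)
    wm=reg&(hsv[...,1]<90)&(np.linalg.norm(W-[.603,.095,.22],axis=-1)<.045)
    d=W@ax; h,e=np.histogram(d[wm],40); top=wm&(abs(d-np.median(d[wm]))<.012)
    P=W[top]; print("wheel n",top.sum(),"d",np.percentile(P@ax,[5,50,95]).round(4))
    q=np.c_[P@ex,P@ey]; (cx,cy),rad=cv2.minEnclosingCircle((q*1000).astype(np.float32))
    m=(np.percentile(q,99,0)+np.percentile(q,1,0))/2*1000
    dd=np.percentile(P@ax,80)-.003
    for k in((cx,cy),m): print("  centre",np.round(ex*k[0]/1000+ey*k[1]/1000+ax*dd,4),"rad",round(rad,1))
    s=reg&(hsv[...,2]<90)&(hsv[...,1]<110)&(Z>.107)&(Z<.118)&(X<.53)&(X>.38)&(abs(Y)<.1)
    r=cv2.minAreaRect((W[s][:,:2]*1000).astype(np.float32)); print("sleeve",s.sum(),np.round(r[0],1),np.round(r[1],1),r[2])
if __name__=="__main__":
    for n in("top0","scene0"): print(n); meas(dict(np.load(n+".npz")))
    ims=[]
    for n,(u,v) in(("top0",(200,140)),("scene0",(210,150))):
        c=np.load(n+".npz")["pixels"][v:v+130,u:u+230]; ims.append(cv2.resize(c,None,fx=2.3,fy=2.3,interpolation=2))
    w=max(i.shape[1] for i in ims); cv2.imwrite("pics/crop1.png",np.vstack(ims)[:,:,::-1])
E
python3 m.py
```

```text
top0
board [583.6  10. ] [702.1 141.4] 78.40105438232422
filtertop 157 [ 538.1 -215.6] [39.2 39.6]
bottletop 41 [ 0.369  -0.2289  0.1052]
wheel n 293 d [0.0285 0.0333 0.0374]
  centre [0.602  0.0952 0.2198] rad 31.7
  centre [0.6004 0.096  0.2203] rad 31.7
sleeve 173 [460.4 -19.6] [ 19.5 106.2] 72.78433227539062
scene0
board [583.9   6.5] [699.5 143.8] 78.73177337646484
filtertop 207 [ 538.2 -219.1] [39.1 41.7]
bottletop 46 [ 0.3724 -0.2317  0.1046]
wheel n 324 d [0.0309 0.0356 0.0406]
  centre [0.6015 0.0901 0.2185] rad 31.6
  centre [0.6022 0.0902 0.2187] rad 31.6
sleeve 117 [443.3 -18.7] [20.2 65. ] 73.60514831542969
```

View pics/crop1.png

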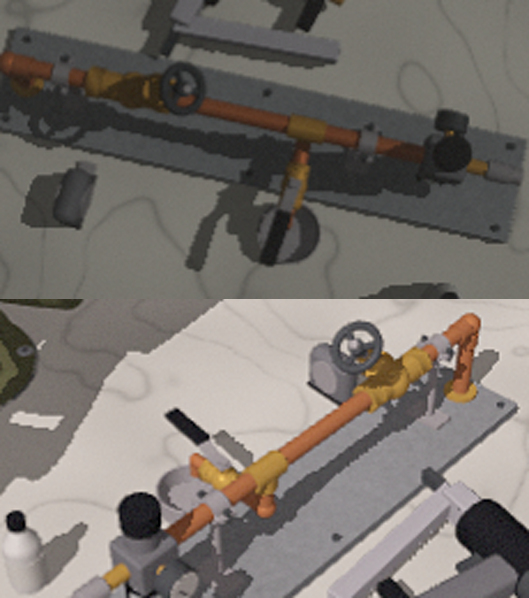

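The sleeve is at (443,-19) mm and its axis gives a pivot near (509.5,-38), with the lever about 0.09 rad along. The wheel centre is at about (0.6015,0.093,0.219). All of these agree with the given layout (origin about (0.588,0.028), yaw -0.2). I'll start moving.

Emit:
servo_tool(plan=[[45,0.0401,-0.0345,0,0,0,0],[45,0.0401,-0.0345,0,0,0,0],[45,0.0401,-0.0345,0,0,0,0],[45,0.0401,-0.0345,0,0,0,0],[45,0.0401,-0.0345,0,0,0,0],[45,0.0401,-0.0345,0,0,0,0],[45,0.0401,-0.0345,0,0,0,0],[45,0.0401,-0.0345,0,0,0,0]], force=20)

```text
time_s: 1.1
ee_pos: [0.4059, -0.1145, 0.2054]
eef_rot: [3.142, -0.0, 0.428]
force: [1.5, 0.1, -0.2]
grip_width: 0.0421
grip_force: 0.0
```

Emit:
servo_tool(plan=[[45,0.0401,-0.0345,0,0,0,0],[45,0.0401,-0.0345,0,0,0,0],[45,0,0,0,0,0,-0.1734],[45,0,0,0,0,0,-0.1734],[45,0,0,0,0,0,-0.1734],[45,0,0,0,0,0,-0.1734],[45,0,0,0,0,0,-0.1734],[45,0,0,0,0,0,-0.1734]])

```text
time_s: 2.1
ee_pos: [0.4497, -0.0201, 0.2052]
eef_rot: [-3.141, -0.0, 1.474]
force: [-0.0, 0.6, -0.7]
grip_width: 0.0423
grip_force: 0.0
```

Emit:
servo_tool(plan=[[45,0,0,0,0,0,-0.1734],[45,0,0,0,0,0,-0.1734],[45,0,0,0,0,0,-0.1734],[45,0,0,0,0,0,-0.1734],[45,0,0,0,0,0,-0.1734],[45,0,0,0,0,0,-0.1734],[45,0,0,0,0,0,-0.1734],[45,0,0,0,0,0,-0.1734]])

```text
time_s: 3.1
ee_pos: [0.4497, -0.0201, 0.2052]
eef_rot: [-3.142, -0.001, 2.861]
force: [-0.1, -0.5, -0.0]
grip_width: 0.0422
grip_force: 0.0
```

Emit:
servo_tool(plan=[[45,0,0,0.027,0,0,0],[45,0,0,0.027,0,0,0],[45,0,0,0.027,0,0,0],[45,0,0,0.027,0,0,0],[45,0,0,0,0,0,0],[10,0,0,0,0,0,0],[10,0,0,0,0,0,0],[10,0,0,0,0,0,0]], force=15)

```text
time_s: 4.1
ee_pos: [0.4503, -0.0199, 0.0983]
eef_rot: [3.141, 0.001, 2.855]
force: [-0.1, 2.6, 5.1]
grip_width: 0.02
grip_force: 15.0
```

```bash
python3 - <<'E'
from station import ctrl
import numpy as np
o=ctrl.get_obs();print({k:np.round(v,3).tolist() for k,v in o.items()})
from m import *
c=ctrl.camera("scene");cv2.imwrite("pics/s2.png",cv2.resize(c["pixels"][150:310,200:440],None,fx=3,fy=3)[:,:,::-1])
E
```

```text
{'time_s': 4.1, 'qpos': [-0.126, 0.208, 1.909, 0.001, 1.024, -1.411], 'joint_vel': [0.001, 0.002, -0.0, -0.003, -0.002, -0.001], 'tau': [-1.442, -40.284, -28.858, -0.618, -0.267, 0.066], 'ee_pos': [0.45, -0.02, 0.098], 'eef_rot': [3.141, 0.001, 2.855], 'force': [-0.149, 2.551, 5.139], 'moment': [0.705, 0.076, 0.046], 'grip_force': 15.005, 'grip_width': 0.02}
```

View pics/s2.png

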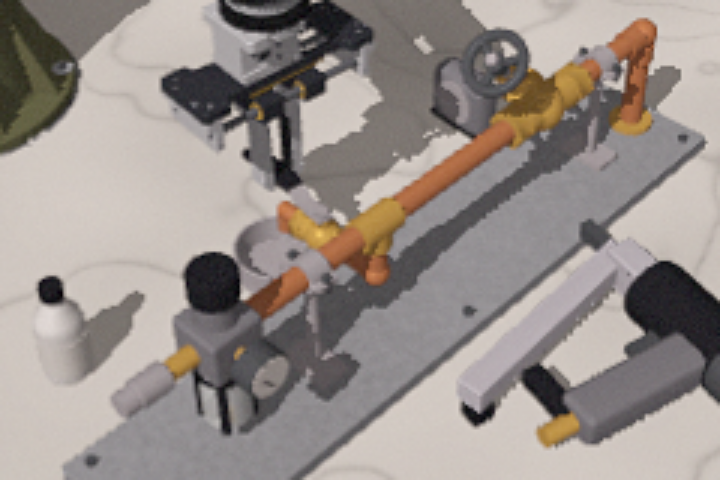

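Emit:
servo_tool(plan=[[10,-0.0005,0.0076,0,0,0,0.1222],[10,-0.0005,0.0076,0,0,0,0.1222],[10,-0.0005,0.0076,0,0,0,0.1222],[10,-0.0005,0.0076,0,0,0,0.1222],[10,-0.0005,0.0076,0,0,0,0.1222],[10,-0.0005,0.0076,0,0,0,0.1222],[10,-0.0005,0.0076,0,0,0,0.1222],[10,-0.0005,0.0076,0,0,0,0.1222]])

```text
time_s: 5.15
ee_pos: [0.4911, 0.0215, 0.0982]
eef_rot: [-3.141, 0.0, 1.874]
force: [-5.7, -2.2, 8.8]
grip_width: 0.0197
grip_force: 15.0
```

Emit:
servo_tool(plan=[[10,-0.0005,0.0076,0,0,0,0.1222],[10,-0.0005,0.0076,0,0,0,0.1222],[10,-0.0005,0.0076,0,0,0,0.1222],[10,-0.0005,0.0076,0,0,0,0.1222],[10,0,0.0016,0,0,0,0.026],[10,0,0.0016,0,0,0,0.026],[10,0,0,0,0,0,0],[10,0,0,0,0,0,0]])

```text
time_s: 6.15
ee_pos: [0.5213, 0.0228, 0.0977]
eef_rot: [-3.134, 0.002, 1.338]
force: [-26.3, 0.7, 19.8]
grip_width: 0.02
grip_force: 15.0
```

Emit:
servo_tool(plan=[[45,0,0,0,0,0,0],[45,0,0,0,0,0,0],[45,0,0,0,0,0,0],[45,0,0,-0.03,0,0,0],[45,0,0,-0.05,0,0,0],[45,0,0,-0.05,0,0,0],[45,0,0,-0.05,0,0,0],[45,0,0,-0.05,0,0,0]])

```text
time_s: 7.15
ee_pos: [0.5242, 0.0226, 0.3292]
eef_rot: [3.141, -0.0, 1.337]
force: [-0.3, 0.5, 0.4]
grip_width: 0.0424
grip_force: 0.0
```

```bash
cat > g.py <<'E'
from station import ctrl
import numpy as np
from scipy.spatial.transform import Rotation as Ro
o=ctrl.get_obs();print({k:np.round(o[k],3).tolist() for k in("time_s","qpos","ee_pos","eef_rot","force")})
R=Ro.from_euler("xyz",o["eef_rot"]).as_matrix()
yaw=-.2;A=Ro.from_euler("z",yaw).as_matrix()
zt=A@[0,np.sin(np.radians(40)),-np.cos(np.radians(40))]
E
python3 - <<'E'
from g import *
from m import *
c=ctrl.camera("scene");meas(c);c=ctrl.camera("top");meas(c)
# minimal tilt rotation taking tool z to zt
v=np.cross(R[:,2],zt);ang=np.arctan2(np.linalg.norm(v),R[:,2]@zt)
rv=v/np.linalg.norm(v)*ang; print("rotvec tool",(R.T@rv).round(4))
W=np.array([.6015,.093,.219]); 
for back in(0.10,0):
    tcp=W+zt*(.019-back); print("tcp",tcp.round(4),"shift in present tool",(R.T@(tcp-o["ee_pos"])).round(4))
E
```

```text
{'time_s': 7.15, 'qpos': [-0.027, 0.179, 1.387, -0.0, 1.575, 0.207], 'ee_pos': [0.524, 0.023, 0.329], 'eef_rot': [3.141, -0.0, 1.337], 'force': [-0.254, 0.49, 0.428]}
board [585.5   7.3] [700.2 142.5] 78.64077758789062
filtertop 201 [ 539.7 -219.2] [40.6 40.8]
bottletop 49 [ 0.3728 -0.2326  0.1043]
wheel n 320 d [0.0312 0.0355 0.04  ]
  centre [0.6023 0.09   0.2188] rad 31.3
  centre [0.603  0.0905 0.2192] rad 31.3
sleeve 99 [521.3  27.9] [68.5 18.4] 83.40723419189453
board [584.1  10.2] [701.3 141.1] 78.51432800292969
filtertop 156 [ 538.8 -215.5] [39.  39.9]
bottletop 44 [ 0.3687 -0.229   0.1048]
  return _methods._mean(a, axis=axis, dtype=dtype,
  ret = ret.dtype.type(ret / rcount)
Traceback (most recent call last):
  File "m.py", line 20, in meas
    P=W[top]; print("wheel n",top.sum(),"d",np.percentile(P@ax,[5,50,95]).round(4))
                                            ~~~~~~~~~~~~~^^^^^^^^^^^^^^^^
IndexError: index -1 is out of bounds for axis 0 with size 0
```

The lever is at about 79-80° against 78.5° when shut, and the side load shows it was on its stop. Next is the approach to the wheel.

```bash
python3 - <<'E'
from g import *
v=np.cross(R[:,2],zt);ang=np.arctan2(np.linalg.norm(v),R[:,2]@zt)
rv=v/np.linalg.norm(v)*ang; print("rotvec tool",(R.T@rv).round(4))
W=np.array([.6015,.093,.219])
for back in(0.10,0):
    tcp=W+zt*(.019-back); print("tcp",tcp.round(4),"shift in present tool",(R.T@(tcp-o["ee_pos"])).round(4))
E
```

```text
{'time_s': 7.25, 'qpos': [-0.027, 0.176, 1.382, -0.0, 1.575, 0.207], 'ee_pos': [0.525, 0.023, 0.333], 'eef_rot': [3.133, -0.002, 1.337], 'force': [-0.366, 1.333, -0.329]}
rotvec tool [ 0.0306  0.6961 -0.    ]
tcp [0.5912 0.042  0.281 ] shift in present tool [0.034  0.059  0.0523]
tcp [0.6039 0.105  0.2044] shift in present tool [0.0981 0.0561 0.129 ]
```

Emit:
servo_tool(plan=[[100,0.0113,0.0197,0.0174,0,0,0],[100,0.0113,0.0197,0.0174,0,0,0],[100,0.0113,0.0197,0.0174,0,0,0],[100,0,0,0,0.006,0.1392,0],[100,0,0,0,0.006,0.1392,0],[100,0,0,0,0.006,0.1392,0],[100,0,0,0,0.006,0.1392,0],[100,0,0,0,0.006,0.1392,0]])

```text
time_s: 8.25
ee_pos: [0.5898, 0.0416, 0.275]
eef_rot: [-3.106, -0.7, 1.323]
force: [-0.1, 0.3, -0.4]
grip_width: 0.0939
grip_force: 0.0
```

```bash
python3 - <<'E'
from g import *
print("tool z err",(R.T@zt).round(3))
W=np.array([.6015,.093,.219])
print((R.T@(W+zt*.019-o["ee_pos"])).round(4))
E
```

```text
{'time_s': 8.25, 'qpos': [-0.293, 0.343, 1.45, 0.701, 1.465, -0.178], 'ee_pos': [0.59, 0.042, 0.275], 'eef_rot': [-3.106, -0.7, 1.323], 'force': [-0.101, 0.292, -0.434]}
tool z err [-0.003  0.005  1.   ]
[0.0041 0.0016 0.0958]
```

Emit:
servo_tool(plan=[[100,0,0,0,0,0,0.18],[100,0,0,0,0,0,0.18],[100,0,0,0,0,0,0.18],[100,0,0,0,0,0,0.18],[100,0,0,0,0,0,0.18],[100,0,0,0,0,0,0.18],[100,0,0,0,0,0,0.18],[100,0,0,0,0,0,0.18]])

```text
time_s: 9.25
ee_pos: [0.5896, 0.0419, 0.2745]
eef_rot: [-2.447, -0.052, -0.128]
force: [0.1, 0.2, 0.4]
grip_width: 0.0943
grip_force: 0.0
```

Emit:
servo_tool(plan=[[100,0,0,0,0,0,0.18],[100,0,0,0,0,0,0.18],[100,0,0,0,0,0,0.18],[100,0,0,0,0,0,0.18],[100,0,0,0,0,0,0.18],[100,0,0,0,0,0,0.18],[100,0,0,0,0,0,0],[100,0,0,0,0,0,0]])

```text
time_s: 10.25
ee_pos: [0.5897, 0.0419, 0.2749]
eef_rot: [-2.711, 0.566, -1.052]
force: [-0.1, 0.4, -0.3]
grip_width: 0.094
grip_force: 0.0
```

```bash
python3 - <<'E'
from g import *
print("tool z err",(R.T@zt).round(3))
W=np.array([.6015,.093,.219])
print((R.T@(W+zt*.019-o["ee_pos"])).round(4))
E
```

```text
{'time_s': 10.25, 'qpos': [-0.291, 0.343, 1.449, 0.697, 1.465, 2.341], 'ee_pos': [0.59, 0.042, 0.275], 'eef_rot': [-2.711, 0.566, -1.052], 'force': [-0.063, 0.433, -0.313]}
tool z err [ 0.002 -0.006  1.   ]
[-0.0025 -0.0041  0.0955]
```

Emit:
servo_tool(plan=[[100,-0.0005,-0.0008,0.019,0,0,0],[100,-0.0005,-0.0008,0.019,0,0,0],[100,-0.0005,-0.0008,0.019,0,0,0],[100,-0.0005,-0.0008,0.019,0,0,0],[100,-0.0005,-0.0008,0.019,0,0,0],[55,0,0,0,0,0,0],[55,0,0,0,0,0,0],[55,0,0,0,0,0,0]], force=25)

```text
time_s: 11.25
ee_pos: [0.604, 0.1042, 0.2057]
eef_rot: [-2.712, 0.567, -1.056]
force: [0.3, -0.1, 0.8]
grip_width: 0.0673
grip_force: 0.0
```

```bash
python3 - <<'E'
from g import *
W=np.array([.6015,.093,.219])
print((R.T@(W+zt*.019-o["ee_pos"])).round(4),"F tool",(R.T@o["force"]).round(1),"M",(R.T@o["moment"]).round(2))
E
```

```text
{'time_s': 11.25, 'qpos': [-0.179, 0.411, 1.522, 0.732, 1.287, 2.333], 'ee_pos': [0.604, 0.104, 0.206], 'eef_rot': [-2.712, 0.567, -1.056], 'force': [0.272, -0.107, 0.827]}
[0.0001 0.0004 0.0014] F tool [-0.3 -0.5 -0.7] M [-0.06  0.15 -0.02]
```

Emit:
servo_tool(plan=[[55,0,0,0,0,0,0],[55,0,0,0,0,0,0],[55,0,0,0,0,0,-0.1],[55,0,0,-0.0001,0,0,-0.18],[55,0,0,-0.0001,0,0,-0.18],[55,0,0,-0.0001,0,0,-0.18],[55,0,0,-0.0001,0,0,-0.18],[55,0,0,-0.0001,0,0,-0.18]], force=30)

```text
time_s: 12.25
ee_pos: [0.6035, 0.1037, 0.2057]
eef_rot: [-2.445, -0.008, -0.181]
force: [-5.3, -3.4, 1.8]
grip_width: 0.0613
grip_force: 30.0
```

```bash
python3 - <<'E'
from g import *
W=np.array([.6015,.093,.219])
print((R.T@(W+zt*.019-o["ee_pos"])).round(4),"F tool",(R.T@o["force"]).round(1),"M",(R.T@o["moment"]).round(2),o["grip_width"])
c=ctrl.camera("scene");import cv2;cv2.imwrite("pics/s3.png",cv2.resize(c["pixels"][130:260,280:480],None,fx=3.5,fy=3.5)[:,:,::-1])
E
```

```text
{'time_s': 12.25, 'qpos': [-0.18, 0.411, 1.522, 0.731, 1.289, 1.327], 'ee_pos': [0.603, 0.104, 0.206], 'eef_rot': [-2.445, -0.008, -0.181], 'force': [-5.323, -3.36, 1.834]}
[ 0.0002 -0.0002  0.0018] F tool [-4.6  2.1 -4.2] M [-0.74 -0.77  0.27] 0.06129526581550153
```

View pics/s3.png

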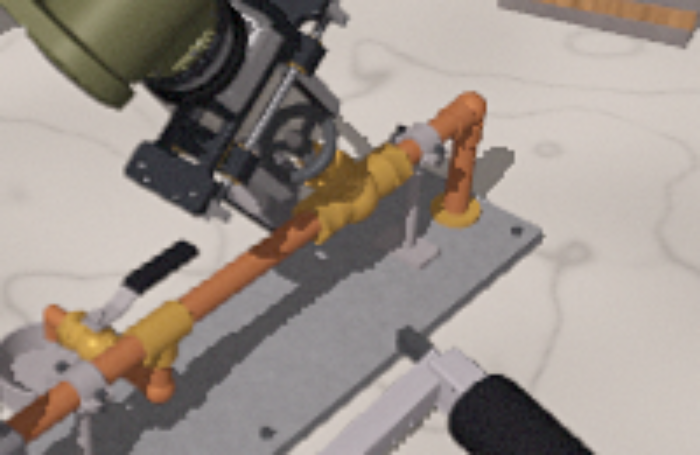

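The fingers hold the rim (61 mm), the friction moment is about 0.27 N m, and the lever (at (160,265) in the crop) lies parallel to the pipe. I'll carry on winding.

Emit:
servo_tool(plan=[[55,0,0,-0.0001,0,0,-0.18],[55,0,0,-0.0001,0,0,-0.18],[55,0,0,-0.0001,0,0,-0.18],[55,0,0,-0.0001,0,0,-0.18],[55,0,0,-0.0001,0,0,-0.18],[55,0,0,-0.0001,0,0,-0.18],[55,0,0,-0.0001,0,0,-0.18],[55,0,0,-0.0001,0,0,-0.18]])

```text
time_s: 13.3
ee_pos: [0.6035, 0.1032, 0.2062]
eef_rot: [-3.044, -0.69, 1.227]
force: [-3.5, -2.5, 0.3]
grip_width: 0.0614
grip_force: 30.0
```

Emit:
servo_tool(plan=[[55,0,0,-0.0001,0,0,-0.18],[55,0,0,-0.0001,0,0,-0.18],[55,0,0,-0.0001,0,0,-0.18],[55,0,0,-0.0001,0,0,-0.18],[55,0,0,-0.0001,0,0,-0.18],[55,0,0,-0.0001,0,0,-0.18],[55,0,0,-0.0001,0,0,-0.18],[55,0,0,-0.0001,0,0,-0.18]])

```text
time_s: 14.3
ee_pos: [0.6034, 0.1029, 0.2069]
eef_rot: [2.46, -0.158, 2.758]
force: [-2.6, -1.8, -0.5]
grip_width: 0.0611
grip_force: 30.0
```

Emit:
servo_tool(plan=[[55,0,0,-0.0001,0,0,-0.18],[55,0,0,-0.0001,0,0,-0.18],[55,0,0,-0.0001,0,0,-0.18],[55,0,0,-0.0001,0,0,-0.18],[55,0,0,0,0,0,0],[100,0,0,0,0,0,0],[100,0,0,0,0,0,0],[100,0,0,0,0,0,0]])

```text
time_s: 15.3
ee_pos: [0.6036, 0.1031, 0.2071]
eef_rot: [2.5, 0.292, -2.965]
force: [0.3, 0.3, 0.1]
grip_width: 0.0874
grip_force: 0.0
```

```bash
python3 - <<'E'
from g import *
W=np.array([.6015,.093,.219])
print("zerr",(R.T@zt).round(3),(R.T@(W+zt*.019-o["ee_pos"])).round(4),"F tool",(R.T@o["force"]).round(1),"M",(R.T@o["moment"]).round(2),o["grip_width"])
E
```

```text
{'time_s': 15.3, 'qpos': [-0.181, 0.409, 1.521, 0.731, 1.292, -2.266], 'ee_pos': [0.604, 0.103, 0.207], 'eef_rot': [2.5, 0.292, -2.965], 'force': [0.298, 0.26, 0.101]}
zerr [-0.006 -0.001  1.   ] [ 0.0001 -0.0002  0.0033] F tool [-0.4  0.2  0.1] M [ 0.24  0.05 -0.06] 0.08742326705884101
```

Emit:
servo_tool(plan=[[100,0,0,0,0,0,0.175],[100,0,0,0,0,0,0.175],[100,0,0,0,0,0,0.175],[100,0,0,0,0,0,0.175],[100,0,0,0,0,0,0.175],[100,0,0,0,0,0,0.175],[100,0,0,0,0,0,0.175],[100,0,0,0,0,0,0.175]])

```text
time_s: 16.3
ee_pos: [0.6036, 0.1031, 0.2071]
eef_rot: [2.683, -0.545, 2.14]
force: [0.2, 0.5, -0.3]
grip_width: 0.094
grip_force: 0.0
```

Emit:
servo_tool(plan=[[100,0,0,0,0,0,0.175],[100,0,0,0,0,0,0.175],[100,0,0,0,0,0,0.175],[100,0,0,0,0,0,0.175],[100,0,0,0,0,0,0.175],[100,0,0,0,0,0,0.175],[100,0,0,0,0,0,0.175],[100,0,0,0,0,0,0.175]])

```text
time_s: 17.3
ee_pos: [0.6036, 0.1031, 0.2071]
eef_rot: [-2.614, -0.479, 0.479]
force: [0.4, 0.3, -0.7]
grip_width: 0.094
grip_force: 0.0
```

Emit:
servo_tool(plan=[[100,0,0,0,0,0,0.175],[100,0,0,0,0,0,0.175],[100,0,0,0,0,0,0.175],[100,0,0,0,0,0,0.175],[100,0,0,0,0,0,0.175],[100,0,0,0,0,0,0.175],[100,0,0,0,0,0,0.175],[100,0,0,0,0,0,0.175]])

```text
time_s: 18.3
ee_pos: [0.6036, 0.1031, 0.2071]
eef_rot: [-2.537, 0.37, -0.673]
force: [-0.4, -0.7, 0.6]
grip_width: 0.0939
grip_force: 0.0
```

Emit:
servo_tool(plan=[[55,0,0,0,0,0,0],[55,0,0,0,0,0,0],[55,0,0,0,0,0,0],[55,0,0,0,0,0,0],[55,0,0,0,0,0,0],[55,0,0,0,0,0,0],[55,0,0,0,0,0,0],[55,0,0,0,0,0,0]])

```text
time_s: 19.3
ee_pos: [0.6033, 0.1029, 0.2069]
eef_rot: [-2.535, 0.366, -0.667]
force: [-4.5, -3.7, -1.1]
grip_width: 0.0612
grip_force: 30.0
```

```bash
python3 - <<'E'
from g import *
W=np.array([.6015,.093,.219])
print("zerr",(R.T@zt).round(3),(R.T@(W+zt*.019-o["ee_pos"])).round(4),"F tool",(R.T@o["force"]).round(1),"M",(R.T@o["moment"]).round(2),o["grip_width"])
E
```

```text
{'time_s': 19.3, 'qpos': [-0.182, 0.41, 1.521, 0.73, 1.292, 1.933], 'ee_pos': [0.603, 0.103, 0.207], 'eef_rot': [-2.535, 0.366, -0.667], 'force': [-4.503, -3.735, -1.134]}
zerr [ 0.004 -0.005  1.   ] [ 0.0001 -0.0002  0.0032] F tool [-0.7  5.6 -2. ] M [-1.02 -0.04 -0.16] 0.061194191209369406
```

Emit:
servo_tool(plan=[[55,0,0,-0.0001,0,0,-0.18],[55,0,0,-0.0001,0,0,-0.18],[55,0,0,-0.0001,0,0,-0.18],[55,0,0,-0.0001,0,0,-0.18],[55,0,0,-0.0001,0,0,-0.18],[55,0,0,-0.0001,0,0,-0.18],[55,0,0,-0.0001,0,0,-0.18],[55,0,0,-0.0001,0,0,-0.18]])

```text
time_s: 20.3
ee_pos: [0.6033, 0.1024, 0.2073]
eef_rot: [-2.639, -0.504, 0.53]
force: [-3.0, -2.9, -1.3]
grip_width: 0.0612
grip_force: 30.0
```

```bash
cat > s.py <<'E'
from g import *
print("F tool",(R.T@o["force"]).round(1),"M",(R.T@o["moment"]).round(2),o["grip_width"].round(4))
E
python3 s.py
```

```text
{'time_s': 20.3, 'qpos': [-0.182, 0.409, 1.521, 0.73, 1.293, 0.488], 'ee_pos': [0.603, 0.102, 0.207], 'eef_rot': [-2.639, -0.504, 0.53], 'force': [-2.999, -2.887, -1.262]}Traceback (most recent call last):
  File "s.py", line 2, in <module>
    print("F tool",(R.T@o["force"]).round(1),"M",(R.T@o["moment"]).round(2),o["grip_width"].round(4))
                                                                            ^^^^^^^^^^^^^^^^^^^^^
AttributeError: 'float' object has no attribute 'round'
```

Emit:
servo_tool(plan=[[55,0,0,0,0,0,-0.06],[55,0,0,0,0,0,-0.06],[55,0,0,-0.0001,0,0,-0.06],[55,0,0,0,0,0,-0.06],[55,0,0,0,0,0,-0.06],[55,0,0,-0.0001,0,0,-0.06],[55,0,0,0,0,0,-0.06],[55,0,0,0,0,0,-0.06]])

```text
time_s: 21.3
ee_pos: [0.6033, 0.1023, 0.2075]
eef_rot: [-2.944, -0.672, 1.069]
force: [-3.6, -3.5, -2.2]
grip_width: 0.0612
grip_force: 30.0
```

```bash
python3 s.py
```

```text
{'time_s': 21.3, 'qpos': [-0.183, 0.409, 1.52, 0.73, 1.293, 0.012], 'ee_pos': [0.603, 0.102, 0.208], 'eef_rot': [-2.944, -0.672, 1.069], 'force': [-3.581, -3.463, -2.194]}Traceback (most recent call last):
  File "s.py", line 2, in <module>
    print("F tool",(R.T@o["force"]).round(1),"M",(R.T@o["moment"]).round(2),o["grip_width"].round(4))
                                                                            ^^^^^^^^^^^^^^^^^^^^^
AttributeError: 'float' object has no attribute 'round'
```

```bash
sed -i 's/o\["grip_width"\].round(4)/round(o["grip_width"],4)/' s.py; python3 s.py
```

```text
{'time_s': 21.3, 'qpos': [-0.183, 0.409, 1.52, 0.73, 1.293, 0.012], 'ee_pos': [0.603, 0.102, 0.208], 'eef_rot': [-2.944, -0.672, 1.069], 'force': [-3.581, -3.463, -2.194]}
F tool [-5.1 -1.7 -0.9] M [-0.06 -1.05  0.2 ] 0.0612
```

Emit:
servo_tool(plan=[[55,0,0,0,0,0,-0.06],[55,0,0,0,0,0,-0.06],[55,0,0,-0.0001,0,0,-0.06],[55,0,0,0,0,0,-0.06],[55,0,0,0,0,0,-0.06],[55,0,0,-0.0001,0,0,-0.06],[55,0,0,0,0,0,-0.06],[55,0,0,0,0,0,-0.06]])

```text
time_s: 22.3
ee_pos: [0.6033, 0.1021, 0.2077]
eef_rot: [2.947, -0.673, 1.687]
force: [-3.8, -2.7, -0.1]
grip_width: 0.0613
grip_force: 30.0
```

```bash
python3 s.py
```

```text
{'time_s': 22.3, 'qpos': [-0.183, 0.409, 1.52, 0.73, 1.294, -0.468], 'ee_pos': [0.603, 0.102, 0.208], 'eef_rot': [2.947, -0.673, 1.687], 'force': [-3.786, -2.736, -0.086]}
F tool [-1.8 -3.7 -2.1] M [ 0.28 -0.81  0.13] 0.0613
```

Emit:
servo_tool(plan=[[55,0,0,0,0,0,-0.06],[55,0,0,0,0,0,-0.06],[55,0,0,-0.0001,0,0,-0.06],[55,0,0,0,0,0,-0.06],[55,0,0,0,0,0,-0.06],[55,0,0,-0.0001,0,0,-0.06],[55,0,0,0,0,0,-0.06],[55,0,0,0,0,0,-0.06]])

```text
time_s: 23.3
ee_pos: [0.6033, 0.102, 0.2079]
eef_rot: [2.638, -0.504, 2.231]
force: [-3.9, -2.7, -1.3]
grip_width: 0.0611
grip_force: 30.0
```

```bash
python3 s.py
```

```text
{'time_s': 23.3, 'qpos': [-0.183, 0.408, 1.52, 0.73, 1.294, -0.948], 'ee_pos': [0.603, 0.102, 0.208], 'eef_rot': [2.638, -0.504, 2.231], 'force': [-3.928, -2.66, -1.293]}
F tool [-0.4 -4.8 -1.2] M [ 0.57 -0.41  0.15] 0.0611
```

Emit:
servo_tool(plan=[[55,0,0,0,0,0,-0.06],[55,0,0,0,0,0,-0.06],[55,0,0,-0.0001,0,0,-0.06],[55,0,0,0,0,0,-0.06],[55,0,0,0,0,0,-0.06],[55,0,0,-0.0001,0,0,-0.06],[55,0,0,0,0,0,-0.06],[55,0,0,0,0,0,-0.06]])

```text
time_s: 24.3
ee_pos: [0.6032, 0.102, 0.2079]
eef_rot: [2.48, -0.237, 2.659]
force: [1.0, -2.4, -3.2]
grip_width: 0.0615
grip_force: 30.0
```

```bash
python3 s.py
```

```text
{'time_s': 24.3, 'qpos': [-0.183, 0.409, 1.52, 0.73, 1.295, -1.427], 'ee_pos': [0.603, 0.102, 0.208], 'eef_rot': [2.48, -0.237, 2.659], 'force': [1.032, -2.376, -3.241]}
F tool [-2.7 -2.9  1.1] M [ 0.68 -0.69  1.19] 0.0615
```

Moment has jumped to 1.2 N m, which is the stop. I'll press once more to confirm.

Emit:
servo_tool(plan=[[55,0,0,0,0,0,0],[55,0,0,0,0,0,0],[55,0,0,0,0,0,-0.02],[55,0,0,0,0,0,-0.02],[55,0,0,0,0,0,-0.02],[55,0,0,0,0,0,-0.02],[55,0,0,0,0,0,-0.02],[55,0,0,0,0,0,0]], force=40)

```text
time_s: 25.3
ee_pos: [0.6027, 0.1023, 0.208]
eef_rot: [2.464, -0.175, 2.741]
force: [-5.7, 0.7, -5.1]
grip_width: 0.0611
grip_force: 40.0
```

```bash
python3 s.py
```

```text
{'time_s': 25.3, 'qpos': [-0.183, 0.408, 1.52, 0.73, 1.296, -1.527], 'ee_pos': [0.603, 0.102, 0.208], 'eef_rot': [2.464, -0.175, 2.741], 'force': [-5.683, 0.693, -5.059]}
F tool [ 4.5 -5.   3.6] M [1.12 0.71 1.03] 0.0611
```

Emit:
servo_tool(plan=[[55,0,0,0,0,0,0.1],[55,0,0,0.0001,0,0,0.18],[55,0,0,0.0001,0,0,0.18],[55,0,0,0.0001,0,0,0.18],[55,0,0,0.0001,0,0,0.18],[55,0,0,0.0001,0,0,0.18],[55,0,0,0.0001,0,0,0.18],[55,0,0,0.0001,0,0,0.18]])

```text
time_s: 26.3
ee_pos: [0.6034, 0.1029, 0.2078]
eef_rot: [-3.086, -0.695, 1.294]
force: [-0.8, 3.3, -6.9]
grip_width: 0.061
grip_force: 40.0
```

```bash
python3 s.py
```

```text
{'time_s': 26.3, 'qpos': [-0.182, 0.409, 1.52, 0.73, 1.293, -0.163], 'ee_pos': [0.603, 0.103, 0.208], 'eef_rot': [-3.086, -0.695, 1.294], 'force': [-0.751, 3.315, -6.872]}
F tool [-2.1 -1.2  7.3] M [ 0.05 -0.74 -0.3 ] 0.061
```

Emit:
servo_tool(plan=[[55,0,0,0,0,0,0.15],[55,0,0,0,0,0,0.08],[55,0,0,0,0,0,0],[55,0,0,0,0,0,0],[100,0,0,0,0,0,0],[100,0,0,0,0,0,0],[100,0,0,0,0,0,0],[100,0,0,0,0,0,0]])

```text
time_s: 27.3
ee_pos: [0.6035, 0.1024, 0.208]
eef_rot: [-2.905, -0.662, 1.006]
force: [0.1, 0.5, -0.7]
grip_width: 0.0932
grip_force: 0.0
```

Emit:
servo_tool(plan=[[100,0,0,-0.02,0,0,0],[100,0,0,-0.03,0,0,0],[100,0,0,-0.04,0,0,0],[100,0,0,-0.04,0,0,0],[100,0,0,-0.04,0,0,0],[100,0,0,0,0,0,0],[100,0,0,0,0,0,0],[100,0,0,0,0,0,0]])

```text
time_s: 28.3
ee_pos: [0.5825, -0.0041, 0.3373]
eef_rot: [-2.903, -0.661, 1.005]
force: [0.4, -0.4, 0.0]
grip_width: 0.0941
grip_force: 0.0
```

```bash
python3 - <<'E'
import s
from station import ctrl
from m import *
c=ctrl.camera("scene");cv2.imwrite("pics/s4.png",cv2.resize(c["pixels"][150:310,200:440],None,fx=3,fy=3)[:,:,::-1])
meas(c)
E
```

```text
{'time_s': 28.3, 'qpos': [-0.371, 0.32, 1.336, 0.684, 1.622, 0.1], 'ee_pos': [0.583, -0.004, 0.337], 'eef_rot': [-2.903, -0.661, 1.005], 'force': [0.385, -0.372, 0.024]}
F tool [-0.1  0.5 -0.2] M [-0.09 -0.3  -0.08] 0.0941
board [585.9   7.7] [701.7 144.2] 78.61034393310547
filtertop 206 [ 539.7 -218.3] [39.3 40.8]
bottletop 47 [ 0.3731 -0.2317  0.1043]
wheel n 322 d [0.0336 0.0388 0.0436]
  centre [0.6006 0.0882 0.2208] rad 31.4
  centre [0.6017 0.0886 0.2213] rad 31.4
sleeve 101 [523.   28.8] [67.  18.7] 78.05162048339844
```

View pics/s4.png

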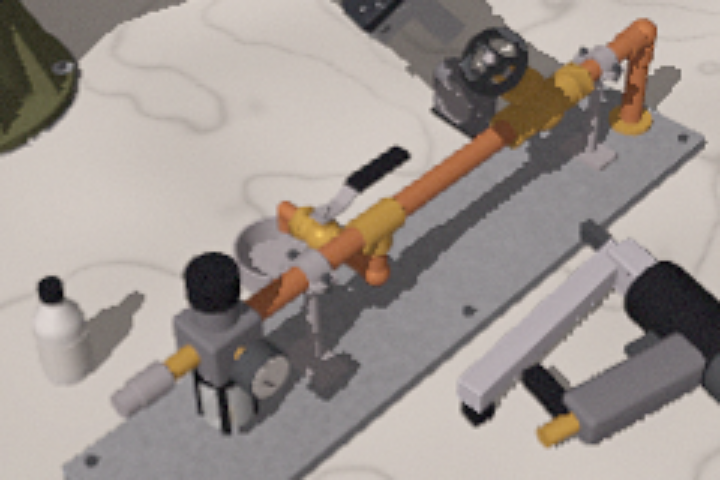

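The picture shows the lever (at (375,170)) lying along the pipe, measured at 78° against 78.5°. The tin, bottle and tape haven't moved. The wheel has risen about 3.2 mm, where the turns made predict about 3.0 mm. The back-off was 1.62 rad at the tool. I'm handing in.

```bash
python3 -c "
from station import ctrl
print(ctrl.hand_in())"
```

```text
the job is handed in; nothing more can be done
None
```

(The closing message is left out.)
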